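# Hang a kart steering wheel on the latching J-hook

## Task

Take the kart steering wheel out of the floor rack by its rim and hang it on the stand's high J-hook, right way up, with the top of the rim fully down in the hook and the spring latch shut again above it. Ease the rim in past the latch without forcing it, and let the hook take the wheel's weight before you let go. Leave the other goods on the counter where they are.

Things in the scene. Friction and masses are not known exactly. Their poses are not given: they have to be found in the camera images.
- wheel: Kart steering wheel, 270 mm across, 0.36 to 0.54 kg: rim tube 24 mm thick (centre line radius 123 mm), flat-sided grey grips 15 to 75 degrees each side of the top, hub plate 60 mm wide, flat spokes at 3, 6, 9 o'clock. Origin: hub centre. Own x = axle (level), own z = up to the yellow band at 12 o'clock. Upright in the rack. Hold a grey grip 80 N firm, a finger on each face: 12 o'clock stays free.
- rack: Plywood base 140 x 200 mm with two pairs of steel wire guides (95 mm high) that hold the wheel upright in a slot 30 mm wide; the wheel lifts straight out. Fixed. Origin: middle of the base's underside; own z up, own x along the wheel's axle.
- stand: Hanging stand, fixed: foot plate 200 x 160 x 12 mm, slotted square post 25 mm thick and 411 mm high, red J-hook clamped to the side own x points to. Origin: bottom centre of the post; own z up, own x level, the way the hook sticks out. The whole hook lies in the stand's x-z plane.
- hook_nominal (a point): Fixed point of the stand (its axes), 44.5 mm ahead of the post's axis, 285 mm up: lowest point of the hook's seat (top of the bar) if clamped mid slot. The hook is set by hand up to 9 mm higher or lower, NOT measured: find by feel or eye. Bar 8 mm thick; U of inner radius 19 mm; spine 23 mm behind, 98 mm high; nose 23 mm ahead, 45 mm high. A hung rim's tube centre is 12 mm above the seat.
- latch (a joint): Sprung wire latch of the hook, rad: 0 shut, 0.7 fully swung in. Hinged on the spine 88 mm above the seat; shut, it slopes out and down to the nose. A rim coming down between spine and nose swings it in (3 to 8 N); with the rim about 6 mm from the seat it snaps shut above the rim, then the rim meets the hard seat. Over 15 N between wheel and hook is forcing.
- terminal: Black card terminal, 160 x 78 x 30 mm, loose, on the counter. Origin: centre of its underside.
- spray: Spray can, 52 mm thick, 150 mm high, loose. Origin: centre of its underside.
- additive: Blue bottle, 56 mm thick, 170 mm high, loose. Origin: centre of its underside.
- filter_box: Red carton 70 x 70 x 60 mm high, loose. Origin: centre of its underside.
- bulb_box: Blue carton 50 x 50 x 60 mm high, loose. Origin: centre of its underside.
- plug_box: Yellow carton 90 x 28 x 28 mm, loose. Origin: centre of its underside.
- mug: Blue mug 72 mm wide, 85 mm high, loose. Origin: centre of its underside.

How it is judged:
By the outcome, as a careful person would: the job done as asked, in the order asked, and still so for the second after the job is handed in, with the robot touching nothing.
It also fails if it takes over 67 s, if anything falls off the work surface, if the arm or the gripper's body presses on something with over 40 N, if the wrist force passes 120 N, or if a joint passes its speed limit or range.

## Robot

A 6-joint arm with a two-finger parallel gripper is mounted at the origin on the work surface. World frame = base frame: x ahead of the robot, y to its left, z up, the work surface at z = 0. Lengths are in m, angles in rad, forces in N, time in s.
With the tool pointing down it reaches from about 0.35 to 0.8 m from the base axis. Payload 7.3 kg.
Tool frame: the origin (TCP) lies between the finger pads; the fingertips stand 25 mm ahead of it and the grasp point (between the pads) lies 6 mm ahead of it (r.tip_extent is the distance from the TCP to the fingertips, in m); z points along the fingers, y is the direction in which the jaws open and shut (so a half turn about z gives the same grasp; the last joint's range is limited). The gripper opens to 85 mm and grips with 20 to 120 N. Pads are 22 mm wide; open, the fingers measure 114 mm over their backs; the gripper's body (76 mm by 85 mm) begins 54 mm behind the grasp point. The pads swing forward as they close: fully open they stand 13 mm farther back than shut.
Start: joints at [-1.276, 0.342, 1.524, -0, 1.275, -0.146], TCP at [0.224, -0.475, 0.256] pointing down, gripper open.
Joint ranges: [-2.53, 2.53], [-0.77, 2.02], [0.04, 2.7], [-1, 4.14], [0.28, 2.66], [-3.11, 3.11]. Speed limits (rad/s): [2.57, 2.57, 3.14, 3.14, 3.14, 3.14].

## Interface

Orientations are given as a unit quaternion [x, y, z, w].
In Python, from workcell import r, command_gripper, optics gives the robot as it stands. The module is installed in compiled form; this text tells all that it offers. Calls block until the motion is done:
- r.reach(position, orientation): joint-space move of the TCP to a pose.
- r.move_straight(position, orientation=None, speed=0.15, max_force=None): straight line of the TCP; orientation=None keeps the orientation; speed is the mean speed in m/s. With max_force (N) it stops when the force on the tool has changed by that much, and returns True; else False.
- r.movej(angles): joint-space move.
- command_gripper(opening, force=None): finger opening in m; force is the grip in N (None keeps the last); returns when the fingers have stopped.
- r.hold(seconds).
- r.solve_ik(position, orientation): joint angles nearest the present ones, or None.
- r.read_state(): the state.
- optics.get_image(name): name is "scene" or "top" or "wrist"; returns (picture, depth): 420x560x3 uint8, red, green, blue; 420x560 float32, m along the optical axis (not along the pixel's ray), 0 where there is no reading.
- optics.camera_model(name): a dict with "K" (3x3 intrinsics, pixels), "R" (3x3) and "t" (3): a world point X has camera coordinates R X + t; the wrist camera has in their place "tool_from_camera" (4x4, takes a point from camera to tool coordinates, whose origin is the TCP and whose axes are the flange's). Camera axes: x right, y down, z forward; pixel columns grow to the right and rows downward; lengths in m; the calibration is good to about 2 mm. A picture is of the moment at which its call begins: read the wrist's pose just before it. camera_model takes no time and is no camera call.
A pose or a line that the arm cannot do raises r.PlanningError and nothing moves.
- r.finish_job(): hands the job in, once; it reports no verdict.
The state is a dict: "time_s": time; "joint_positions": joint angles; "dq": joint speeds; "tau": joint torques, N m; "eef_pos": TCP position; "eef_rot": TCP orientation; "contact_force": force on the tool from outside, world axes, zero at the start; "torque": the same for the moment, N m; "grip_width": finger opening in m.
Only numpy, scipy, OpenCV 4.12 (cv2) and the standard library are available. Lean on these libraries where they do the work, as an engineer would, in place of code of your own. Each camera call takes 0.05 s, during which the arm holds its last target. There are 200 camera calls.

## Working session

There is one attempt and no reset: what is moved stays moved. The work goes in short steps, each a Python script; the robot and the scene stay as the last script left them, time stands still between calls to the robot, and variables do not carry over. Pictures are saved under pics/ and viewed, about 8 in all and at most 12, crops included, and the job is handed in when it is done.

```bash
mkdir -p pics; ls; cat > h.py <<'E'
import numpy as np, cv2
from workcell import r, command_gripper, optics
from scipy.spatial.transform import Rotation as Ro
def cloud(name):
    s=r.read_state(); im,d=optics.get_image(name); m=optics.camera_model(name); K=np.array(m["K"])
    v,u=np.mgrid[:420,:560]; p=np.stack([(u-K[0,2])/K[0,0]*d,(v-K[1,2])/K[1,1]*d,d],-1)
    if name=="wrist":
        T=np.array(m["tool_from_camera"]); p=p@T[:3,:3].T+T[:3,3]
        P=p@Ro.from_quat(s["eef_rot"]).as_matrix().T+np.array(s["eef_pos"])
    else: P=(p-np.array(m["t"]))@np.array(m["R"])
    P[d==0]=np.nan
    return im,d,P
def save(im,n): cv2.imwrite("pics/"+n+".png",cv2.cvtColor(im,cv2.COLOR_RGB2BGR))
E
python3 - <<'E'
from h import *
np.set_printoptions(precision=3,suppress=True)
for n in ["scene","top"]:
    im,d,P=cloud(n); save(im,n); np.savez(n,im=im,P=P)
    m=optics.camera_model(n); print(n,-np.array(m["R"]).T@m["t"],np.array(m["R"])[2],m["K"][0])
s=r.read_state();print(s)
print(optics.camera_model("wrist"))
E
```

```text
pics
scene [0.778 0.577 1.096] [-0.266 -0.523 -0.81 ] [406.143   0.    277.429]
top [ 0.32  -0.002  1.373] [ 0.123  0.003 -0.992] [424.394   0.    279.067]
{'time_s': 0.1, 'joint_positions': array([-1.276,  0.343,  1.525,  0.   ,  1.275, -0.146]), 'dq': array([ 0.001, -0.002, -0.004, -0.   ,  0.   ,  0.001]), 'tau': array([  0.003, -43.445, -24.649,  -0.   ,   0.005,   0.   ]), 'eef_pos': array([ 0.224, -0.475,  0.256]), 'eef_rot': array([ 0.976,  0.219, -0.   , -0.001]), 'contact_force': array([0.347, 0.433, 0.147]), 'torque': array([-0.008, -0.059,  0.07 ]), 'grip_width': 0.08570154267063505}
{'K': array([[373.378,   0.   , 283.391],
       [  0.   , 373.378, 211.814],
       [  0.   ,   0.   ,   1.   ]]), 'tool_from_camera': array([[ 0.   , -0.96 , -0.279,  0.069],
       [ 1.   ,  0.   , -0.001, -0.001],
       [ 0.001, -0.279,  0.96 , -0.118],
       [ 0.   ,  0.   ,  0.   ,  1.   ]])}
```

View pics/scene.png

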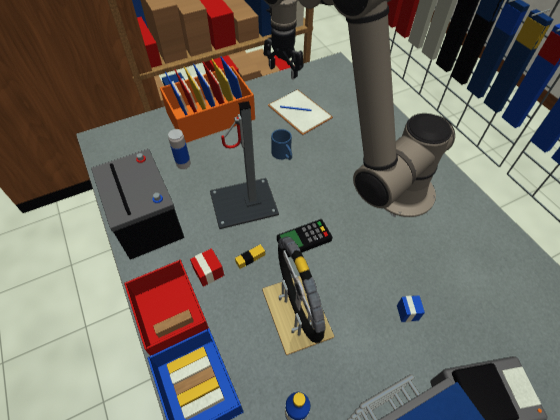

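View pics/top.png

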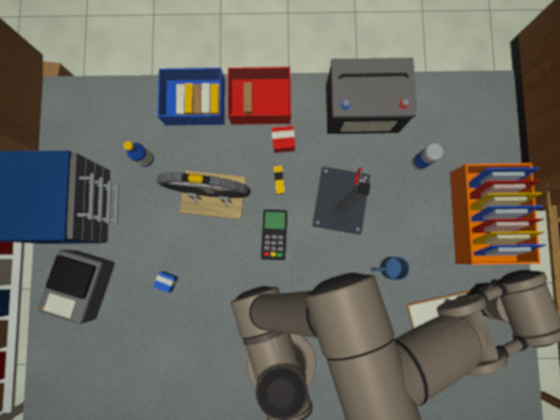

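The scene view shows the wheel at about (302,285) in the rack and the stand at (248,160) with its red hook at (232,133). In the top view the wheel's yellow band is at about (198,178), the wheel spans columns 158–248, and the post top is at (362,187). Next I'll measure these.

```bash
python3 - <<'E'
from h import *
np.set_printoptions(precision=4,suppress=True)
for n in ["top","scene"]:
    f=np.load(n+".npz"); im,P=f["im"],f["P"]; hsv=cv2.cvtColor(im,cv2.COLOR_RGB2HSV)
    H,S,V=[hsv[...,i].astype(int) for i in range(3)]; x,y,z=P[...,0],P[...,1],P[...,2]
    box=lambda c:np.isfinite(z)&(x>c[0])&(x<c[1])&(y>c[2])&(y<c[3])
    w=box((.3,.75,.0,.5))
    t=w&(z>.1)&(z<.35)&(x>.35); 
    print(n,"wheel n",t.sum(),"median",np.median(P[t],0),"zmax",np.percentile(z[t],[50,90,98,100]),"y",np.percentile(y[t],[1,99]))
    c=P[t]; A=np.c_[c[:,1],np.ones(len(c))]; print(" x=a*y+b",np.linalg.lstsq(A,c[:,0],rcond=None)[0])
    b=t&(H>18)&(H<35)&(S>120)&(V>90); print(" band",b.sum(),np.median(P[b],0),np.percentile(z[b],95))
    rk=w&(z<.03)&(z>.006)&(H>10)&(H<25)&(S>60); q=cv2.minAreaRect(P[rk][:,:2].astype(np.float32)); print(" rack",q)
    s=box((.3,.75,-.35,-.0))
    p=s&(z>.395)&(z<.43); print(" posttop",p.sum(),np.median(P[p],0),cv2.minAreaRect(P[p][:,:2].astype(np.float32)))
    ft=s&(z<.022)&(z>.006)&(V<90); print(" foot",ft.sum(),cv2.minAreaRect(P[ft][:,:2].astype(np.float32)))
    r_=s&(z>.2)&((H<8)|(H>172))&(S>120); c=P[r_]; print(" red",len(c),c.min(0),c.max(0),np.median(c,0))
    if len(c): print(np.polyfit(c[:,0],c[:,1],1))
E
```

```text
top wheel n 1527 median [0.5356 0.2366 0.2352] zmax [0.2352 0.289  0.2945 0.2994] y [0.0885 0.4535]
 x=a*y+b [0.391  0.4558]
 band 197 [0.5382 0.2263 0.2896] 0.2961663050131398
 rack ((0.4869868755340576, 0.16414381563663483), (0.3169901669025421, 0.29636499285697937), 85.80924987792969)
 posttop 150 [ 0.4808 -0.1933  0.4111] ((0.48141244053840637, -0.19445958733558655), (0.026897229254245758, 0.02750358171761036), 79.65312194824219)
 foot 2424 ((0.5247741341590881, -0.1712307631969452), (0.34276917576789856, 0.43809178471565247), 88.66685485839844)
 red 46 [ 0.5002 -0.2088  0.2733] [ 0.5476 -0.1866  0.3555] [ 0.5324 -0.2031  0.2809]
[-0.2875 -0.0497]
scene wheel n 2361 median [0.5433 0.2789 0.1995] zmax [0.1995 0.2873 0.2927 0.2968] y [0.1008 0.4644]
 x=a*y+b [0.4109 0.4499]
 band 288 [0.5457 0.2329 0.2854] 0.29412288461418007
 rack ((0.48729613423347473, 0.16381940245628357), (0.3195176422595978, 0.2912265956401825), 86.5439224243164)
 posttop 121 [ 0.482  -0.1873  0.4099] ((0.48141512274742126, -0.1932043582201004), (0.02743343636393547, 0.026200812309980392), 79.80741882324219)
 foot 2151 ((0.5201693177223206, -0.15419599413871765), (0.4983917474746704, 0.2956976294517517), 12.56273078918457)
 red 120 [ 0.4989 -0.2096  0.2708] [ 0.5513 -0.1929  0.3757] [ 0.5106 -0.1989  0.3006]
[-0.1838 -0.1041]
```

```bash
python3 - <<'E'
from h import *
np.set_printoptions(precision=4,suppress=True)
for n in ["top","scene"]:
    f=np.load(n+".npz"); P=f["P"]; x,y,z=[P[...,i] for i in range(3)]
    t=np.isfinite(z)&(x>.45)&(x<.65)&(y>.06)&(y<.4)&(z>.18)&(z<.31)
    k,l,st,_=cv2.connectedComponentsWithStats(t.astype(np.uint8)); i=1+st[1:,4].argmax(); c=P[l==i]
    for _ in range(4):
        A=np.c_[c[:,1],c[:,2],np.ones(len(c))]; a=np.linalg.lstsq(A,c[:,0],rcond=None)[0]; e=c[:,0]-A@a; c=c[abs(e)<max(.014,2*e.std())] if _<3 else c
    print(n,len(c),"x=a y+b z+c",a,"std",e.std(),"y rng",c[:,1].min(),c[:,1].max(),"ymid of top",np.median(c[c[:,2]>.285],0), c[:,2].max(), "yaw",np.degrees(np.arctan(a[0])))
    for y0 in np.arange(.1,.38,.04):
        q=c[abs(c[:,1]-y0)<.012]; print("  %.2f n%d x %.4f..%.4f zmax %.4f"%(y0,len(q),*(np.percentile(q[:,0],[3,97]) if len(q) else (0,0)),q[:,2].max() if len(q) else 0))
    rk=np.isfinite(z)&(z>.007)&(z<.022)&(x>.42)&(x<.62)&(y>.08)&(y<.36)
    k,l,st,_=cv2.connectedComponentsWithStats(rk.astype(np.uint8)); i=1+st[1:,4].argmax(); print(" rack",st[i],cv2.minAreaRect(P[l==i][:,:2].astype(np.float32)))
E
```

```text
top 917 x=a y+b z+c [0.1152 0.0321 0.4994] std 0.006934014569961607 y rng 0.08616992062990912 0.34349261869571296 ymid of top [0.534  0.2158 0.2894] 0.2993921898430235 yaw 6.570230540940795
  0.10 n96 x 0.5084..0.5304 zmax 0.2423
  0.14 n99 x 0.5133..0.5361 zmax 0.2757
  0.18 n90 x 0.5178..0.5419 zmax 0.2945
  0.22 n106 x 0.5234..0.5465 zmax 0.2994
  0.26 n80 x 0.5277..0.5514 zmax 0.2918
  0.30 n63 x 0.5325..0.5543 zmax 0.2731
  0.34 n25 x 0.5368..0.5546 zmax 0.2341
  0.38 n0 x 0.0000..0.0000 zmax 0.0000
 rack [ 180  192   64   27 1067] ((0.49814701080322266, 0.2220328152179718), (0.2019807994365692, 0.0665849968791008), 83.43724822998047)
scene 1273 x=a y+b z+c [ 0.1045 -0.0362  0.5239] std 0.00685341533010521 y rng 0.0912625524748297 0.3487207169458375 ymid of top [0.5357 0.2206 0.2892] 0.29683756025402525 yaw 5.966668781952151
  0.10 n35 x 0.5155..0.5328 zmax 0.2388
  0.14 n73 x 0.5159..0.5375 zmax 0.2751
  0.18 n93 x 0.5197..0.5414 zmax 0.2915
  0.22 n139 x 0.5248..0.5470 zmax 0.2968
  0.26 n135 x 0.5288..0.5520 zmax 0.2934
  0.30 n168 x 0.5332..0.5568 zmax 0.2743
  0.34 n163 x 0.5391..0.5604 zmax 0.2365
  0.38 n0 x 0.0000..0.0000 zmax 0.0000
 rack [ 262  282   55   72 1502] ((0.5620507001876831, 0.2122707962989807), (0.20416481792926788, 0.08599413186311722), 83.82644653320312)
```

```bash
cat >> h.py <<'E'
def frame(psi): 
    c,s=np.cos(psi),np.sin(psi); return np.array([c,s,0]),np.array([-s,c,0]),np.array([0,0,1.])
SGN=1
def quat(psi,tau,sgn=None):
    a,u,k=frame(psi); z=-np.cos(tau)*k-np.sin(tau)*u; y=(SGN if sgn is None else sgn)*a
    return Ro.from_matrix(np.c_[np.cross(y,z),y,z]).as_quat()
TH,TAU=np.radians(40),np.radians(30)
def tcp(C,psi,sgn=None,back=0,side=1):   # wheel centre -> tcp position, orientation (holding grip on the +u side)
    a,u,k=frame(psi); q=quat(psi,side*TAU,sgn); z=Ro.from_quat(q).as_matrix()[:,2]
    return np.array(C)+.123*(side*np.sin(TH)*u+np.cos(TH)*k)-(.006+back)*z, q
C0=np.array([.5355,.22,.162]); PW=np.radians(-6.5); PS=np.radians(-10.3); POST=np.array([.4815,-.194,0])
def hookpt(dx,h,seat=.281):   # point in the stand plane, dx ahead of seat, h above seat
    return POST+(.0445+dx)*frame(PS)[0]+np.array([0,0,seat+h])
E
python3 - <<'E'
from h import *
np.set_printoptions(precision=2,suppress=True)
D=np.array([0,0,.123])
for side in (1,-1):
  for sg in (1,-1):
    for nm,a in dict(pre=tcp(C0,PW,sg,.1,side),g=tcp(C0,PW,sg,0,side),lift=tcp(C0+[0,0,.12],PW,sg,0,side),off=tcp(hookpt(.09,.078)-D,PS,sg,0,side),inn=tcp(hookpt(.004,.078)-D,PS,sg,0,side),seat=tcp(hookpt(0,.012)-D,PS,sg,0,side)).items():
        print(side,sg,nm,a[0],r.solve_ik(*a))
for tau in (90,70,50):
  for sg in (1,-1):
    t=np.radians(tau); q=quat(PS,t,sg); M=Ro.from_quat(q).as_matrix(); T=np.array(optics.camera_model("wrist")["tool_from_camera"])
    tgt=hookpt(0,.045); cz=M@T[:3,2]; p=tgt-.24*cz-M@T[:3,3]; print("look",tau,sg,p,r.solve_ik(p,q))
E
```

```text
1 1 pre [0.55 0.35 0.35] [ 0.62  0.81  0.57 -0.44  2.08  0.57]
1 1 g [0.54 0.3  0.26] [ 0.56  0.74  0.94 -0.41  1.79  0.65]
1 1 lift [0.54 0.3  0.38] [ 0.56  0.71  0.67 -0.46  2.06  0.52]
1 1 off [ 0.63 -0.14  0.34] [-0.11  0.57  1.05 -0.52  1.57  0.08]
1 1 inn [ 0.54 -0.12  0.34] [-0.1   0.4   1.32 -0.52  1.48  0.15]
1 1 seat [ 0.54 -0.12  0.27] [-0.1   0.44  1.45 -0.54  1.34  0.23]
1 -1 pre [0.55 0.35 0.35] [ 0.62  0.81  0.57 -0.44  2.08 -2.57]
1 -1 g [0.54 0.3  0.26] [ 0.56  0.74  0.94 -0.41  1.79 -2.49]
1 -1 lift [0.54 0.3  0.38] [ 0.56  0.71  0.67 -0.46  2.06 -2.62]
1 -1 off [ 0.63 -0.14  0.34] [-0.11  0.57  1.05 -0.52  1.57 -3.06]
1 -1 inn [ 0.54 -0.12  0.34] [-0.1   0.4   1.32 -0.52  1.48 -3.  ]
1 -1 seat [ 0.54 -0.12  0.27] [-0.1   0.44  1.45 -0.54  1.34 -2.91]
-1 1 pre [0.52 0.09 0.35] [-0.26  0.27  1.48  0.52  1.49 -0.21]
-1 1 g [0.53 0.14 0.26] [-0.16  0.34  1.62  0.55  1.26 -0.24]
-1 1 lift [0.53 0.14 0.38] [-0.16  0.26  1.4   0.52  1.52 -0.09]
-1 1 off [ 0.6  -0.3   0.34] [-0.76  0.73  0.76  0.46  1.92 -0.48]
-1 1 inn [ 0.51 -0.28  0.34] [-0.83  0.56  1.07  0.42  1.83 -0.61]
-1 1 seat [ 0.51 -0.28  0.27] [-0.84  0.58  1.2   0.41  1.69 -0.68]
-1 -1 pre [0.52 0.09 0.35] [-0.26  0.27  1.48  0.52  1.49  2.93]
-1 -1 g [0.53 0.14 0.26] [-0.16  0.34  1.62  0.55  1.26  2.9 ]
-1 -1 lift [0.53 0.14 0.38] [-0.16  0.26  1.4   0.52  1.52  3.06]
-1 -1 off [ 0.6  -0.3   0.34] [-0.76  0.73  0.76  0.46  1.92  2.66]
-1 -1 inn [ 0.51 -0.28  0.34] [-0.83  0.56  1.07  0.42  1.83  2.53]
-1 -1 seat [ 0.51 -0.28  0.27] [-0.84  0.58  1.2   0.41  1.69  2.46]
look 90 1 [ 0.55 -0.09  0.33] None
look 90 -1 [ 0.54 -0.09  0.32] None
look 70 1 [ 0.55 -0.1   0.37] None
look 70 -1 [ 0.54 -0.1   0.36] None
look 50 1 [ 0.54 -0.12  0.4 ] [ 0.04  0.44  1.27 -0.85  1.65  0.24]
look 50 -1 [ 0.54 -0.12  0.4 ] [ 0.04  0.44  1.28 -0.85  1.65 -2.89]
```

```bash
python3 - <<'E'
from h import *
np.set_printoptions(precision=4,suppress=True)
q0=r.read_state()["eef_rot"]
r.reach([.26,-.46,.5],q0); r.reach([.42,.06,.52],quat(PS,np.radians(20)))
q=quat(PS,np.radians(50)); M=Ro.from_quat(q).as_matrix(); T=np.array(optics.camera_model("wrist")["tool_from_camera"])
p=hookpt(0,.045)-.30*(M@T[:3,2])-M@T[:3,3]; r.reach(p,q); r.hold(.3)
im,d,P=cloud("wrist"); s=r.read_state(); save(im,"hook"); np.savez("hook",im=im,P=P,d=d,pos=s["eef_pos"],rot=s["eef_rot"]); print(s["time_s"],s["eef_pos"],p)
# cast rays of red pixels on the stand plane
K=optics.camera_model("wrist")["K"]; M=Ro.from_quat(s["eef_rot"]).as_matrix(); o=s["eef_pos"]+M@T[:3,3]
hsv=cv2.cvtColor(im,cv2.COLOR_RGB2HSV); red=((hsv[...,0]<8)|(hsv[...,0]>172))&(hsv[...,1]>130)&(hsv[...,2]>60)
k,l,st,_=cv2.connectedComponentsWithStats(red.astype(np.uint8)); print(st[1:])
v,u=np.nonzero(l==1+st[1:,4].argmax()); 
ray=np.c_[(u-K[0,2])/K[0,0],(v-K[1,2])/K[1,1],np.ones(len(u))]@(M@T[:3,:3]).T
a,n,_=frame(PS); t=((POST-o)@n)/(ray@n); X=o+ray*t[:,None]; A=(X-POST)@a; Z=X[:,2]
for lo in np.arange(.012,.076,.004):
    m=(A>=lo)&(A<lo+.004); 
    if m.any(): print("%.3f n%d z %.4f..%.4f"%(lo+.002,m.sum(),Z[m].min(),Z[m].max()))
c=P[v,u]; c=c[np.isfinite(c[:,0])]; print("depth lateral med",np.median((c-POST)@n),np.percentile((c-POST)@a,[2,98]),np.percentile(c[:,2],[2,98]))
print(np.polyfit((c-POST)@a,(c-POST)@n,1))
E
```

```text
4.2167 [ 0.5523 -0.0653  0.4268] [ 0.5527 -0.0655  0.4257]
[[ 482  139   25   14  145]
 [ 247  152   65   99 1435]
 [ 314  190   28   74  573]
 [ 335  190    1    1    1]
 [ 261  194   16   43  425]
 [ 287  194    1    2    2]
 [ 336  194    1    2    2]
 [ 337  198    1    2    2]
 [ 288  200    1    2    2]
 [ 338  203    1    1    1]
 [ 289  205    1    2    2]
 [ 339  207    1    1    1]
 [ 340  211    1    1    1]
 [ 341  215    1    2    2]
 [ 342  219    1    1    1]
 [   0  221    9   34  178]
 [ 292  222    1    2    2]
 [ 343  224    1    1    1]
 [ 272  238   10   17   78]
 [ 238  268   19   12  117]
 [ 329  330   21   56  984]
 [ 175  333   40   70 2360]]
depth lateral med -1.122353675927107 [-0.3236 -0.206 ] [0.3094 0.5119]
[ 2.2576 -0.5211]
```

View pics/hook.png

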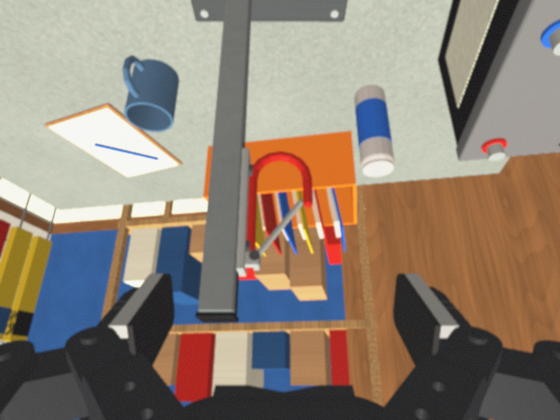

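The wrist view is inverted. The hook's U bottom is at (280,153), the nose end at (306,207), the spine runs along column 251, and the grey latch goes from (253,257) to (301,203). I'll cast those pixels onto the stand plane.

```bash
python3 - <<'E'
from h import *
np.set_printoptions(precision=4,suppress=True)
f=np.load("hook.npz"); im,P=f["im"],f["P"]
cm=optics.camera_model("wrist"); K,T=cm["K"],cm["tool_from_camera"]; M=Ro.from_quat(f["rot"]).as_matrix(); o=f["pos"]+M@T[:3,3]
a,n,_=frame(PS)
def plane(u,v):
    ray=np.c_[(u-K[0,2])/K[0,0],(v-K[1,2])/K[1,1],np.ones(len(u))]@(M@T[:3,:3]).T
    t=((POST-o)@n)/(ray@n); X=o+ray*t[:,None]; return (X-POST)@a,X[:,2]
hsv=cv2.cvtColor(im,cv2.COLOR_RGB2HSV); red=((hsv[...,0]<8)|(hsv[...,0]>172))&(hsv[...,1]>130)&(hsv[...,2]>60)
k,l,st,_=cv2.connectedComponentsWithStats(red.astype(np.uint8)); i=[j for j in range(1,k) if st[j,4]==1435][0]
v,u=np.nonzero(l==i); A,Z=plane(u,v)
for lo in np.arange(.014,.076,.004):
    m=(A>=lo)&(A<lo+.004)
    if m.any(): print("%.3f n%d z %.4f..%.4f"%(lo+.002,m.sum(),Z[m].min(),Z[m].max()))
print("latch, post edges/top, nose", *[np.array(plane(np.array([p[0]]),np.array([p[1]]))).ravel() for p in [(253,257),(301,203),(199,317),(237,317),(306,207)]])
c=P[v,u]; c=c[np.isfinite(c[:,0])&(c[:,2]>.25)&(c[:,1]>-.3)]; print(len(c),"lateral",np.percentile((c-POST)@n,[5,50,95]),"ahead",np.percentile((c-POST)@a,[2,98]),"z",np.percentile(c[:,2],[2,98]), np.polyfit((c-POST)@a,(c-POST)@n,1))
E
```

```text
0.016 n221 z 0.2830..0.3514
0.020 n407 z 0.2790..0.3587
0.024 n62 z 0.2760..0.2937
0.028 n52 z 0.2730..0.2850
0.032 n47 z 0.2710..0.2810
0.036 n36 z 0.2710..0.2790
0.040 n45 z 0.2700..0.2781
0.044 n44 z 0.2700..0.2791
0.048 n36 z 0.2710..0.2801
0.052 n48 z 0.2720..0.2820
0.056 n56 z 0.2741..0.2879
0.060 n123 z 0.2771..0.3215
0.064 n199 z 0.2811..0.3224
0.068 n59 z 0.2889..0.3215
latch, post edges/top, nose [0.0211 0.3643] [0.0587 0.3188] [-0.0161  0.4087] [0.0111 0.4088] [0.0627 0.3224]
1411 lateral [-0.0009  0.0017  0.0031] ahead [0.0158 0.0666] z [0.2732 0.3547] [-0.0122  0.002 ]
```

```bash
python3 - <<'E'
from h import *
np.set_printoptions(precision=4,suppress=True)
pre=tcp(C0,PW,back=.09); g=tcp(C0,PW)
r.move_straight([.53,.06,.48],speed=.25); r.reach(*pre)
im,d,P=cloud("wrist"); save(im,"pre")
print("blocked",r.move_straight(*g,speed=.08,max_force=12)); s=r.read_state(); print(s["time_s"],s["eef_pos"],g[0],s["contact_force"])
E
```

```text
blocked False
7.475 [0.5449 0.3018 0.2619] [0.5448 0.3015 0.2614] [-0.0283 -0.2506  0.4552]
```

View pics/pre.png

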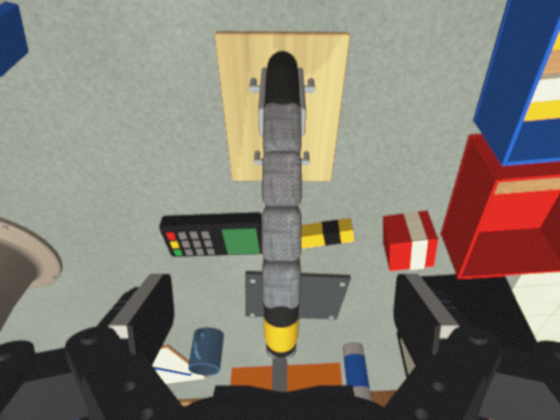

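```bash
python3 - <<'E'
from h import *
np.set_printoptions(precision=4,suppress=True)
command_gripper(.015,80); s=r.read_state(); p=np.array(s["eef_pos"]); print("w",s["grip_width"],s["contact_force"],s["torque"],p)
r.move_straight(p+[0,0,.02],speed=.05); r.hold(.2); s=r.read_state(); print("w",s["grip_width"],s["contact_force"],s["torque"])
r.move_straight(p+[0,0,.11],speed=.12)
off=tcp(hookpt(.09,.078,.280)-[0,0,.123],PS)
up=off[0].copy(); up[2]=p[2]+.11
r.move_straight(up,off[1],speed=.15); r.move_straight(*off,speed=.08); r.hold(.3)
s=r.read_state(); print(s["time_s"],s["eef_pos"],off[0],s["contact_force"],s["torque"],s["grip_width"])
im,d,P=cloud("wrist"); save(im,"off"); np.savez("off",im=im,P=P,pos=s["eef_pos"],rot=s["eef_rot"])
im2,_,P2=cloud("scene"); save(cv2.resize(im2[60:300,120:400],None,fx=2.5,fy=2.5),"off_s"); np.savez("off_s",im=im2,P=P2)
E
```

```text
w 0.022376344133709244 [0.1767 1.131  2.0821] [ 0.1862 -0.0624  0.0894] [0.5449 0.3016 0.2617]
w 0.022937994259967443 [ 0.1776  0.4808 -3.3541] [ 0.8099 -0.0678 -0.0179]
13.7667 [ 0.6286 -0.1373  0.3349] [ 0.6285 -0.1373  0.3344] [-0.3434 -0.0239 -3.6852] [ 0.8191 -0.1477 -0.0062] 0.023139357384516036
```

View pics/off.png

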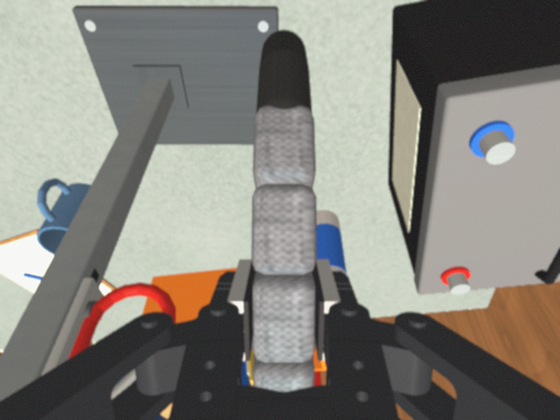

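View pics/off_s.png

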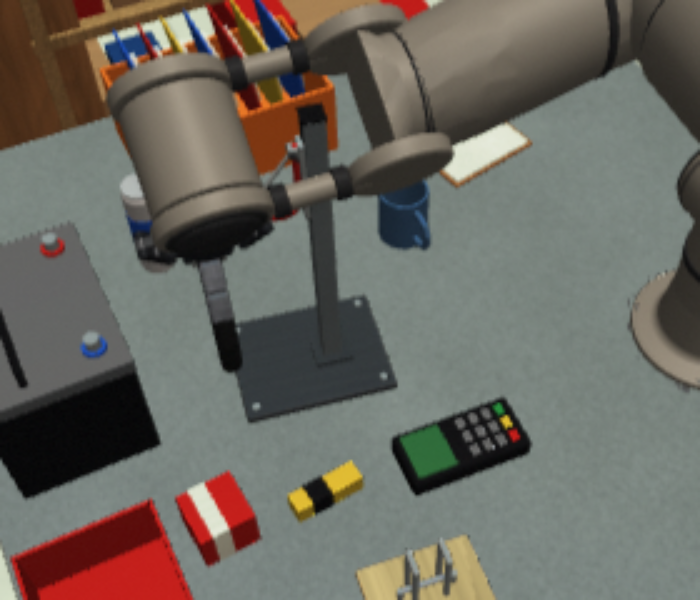

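```bash
python3 - <<'E'
from h import *
np.set_printoptions(precision=4,suppress=True)
C=hookpt(.09,.078,.280)-[0,0,.123]; a,n,k=frame(PS)
f=np.load("off.npz"); P=f["P"]; Q=P[35:235,250:320].reshape(-1,3); Q=Q[np.isfinite(Q[:,0])]-C
al,la,z=Q@a,Q@n,Q[:,2]; rr=np.hypot(la,z); m=(abs(al)<.03)&(abs(rr-.13)<.02)
for A in np.arange(40,100,8):
    ang=np.degrees(np.arctan2(la,z)); w=m&(abs(ang-A)<3); 
    if w.sum()>10: print(A,w.sum(),"al mid %.4f rmax %.4f"%((np.percentile(al[w],2)+np.percentile(al[w],98))/2,np.percentile(rr[w],97)))
t=None
for nme in ("top","scene"):
    im,d,P=cloud(nme); np.savez("o_"+nme,im=im,P=P); save(im,"o_"+nme)
    hsv=cv2.cvtColor(im,cv2.COLOR_RGB2HSV); D=P-C
    y=(hsv[...,0]>18)&(hsv[...,0]<35)&(hsv[...,1]>120)&(P[...,2]>.2)&(abs(D@a)<.04)&(abs(D@n)<.08); print(nme,"band",y.sum(), np.median(P[y],0) if y.any() else "", (np.median(D[y],0)@a,np.median(D[y],0)@n) if y.any() else "")
    w=(abs(D@a)<.025)&(abs(np.hypot(D@n,P[...,2]-C[2])-.125)<.025)&(P[...,2]>.09); print(" rim",w.sum()); 
    e=D[w]
    ang=np.degrees(np.arctan2(e@n,e[:,2]))
    for A in range(-170,180,20):
        q=abs(ang-A)<8
        if q.sum()>8: print("  ",A,q.sum(),"al %.4f r %.4f %.4f"%(np.median(e[q]@a),*np.percentile(np.hypot(e[q]@n,e[q][:,2]),[5,95])))
E
```

```text
56 2318 al mid -0.0022 rmax 0.1299
64 2231 al mid -0.0022 rmax 0.1300
72 1621 al mid -0.0022 rmax 0.1305
80 1039 al mid -0.0022 rmax 0.1304
88 856 al mid -0.0022 rmax 0.1312
96 346 al mid -0.0023 rmax 0.1312
top band 167 [ 0.6105 -0.2186  0.3641] (np.float64(-0.0031771470560380236), np.float64(-0.0011648909358545063))
 rim 1669
   -170 75 al -0.0043 r 0.1095 0.1254
   -150 86 al -0.0038 r 0.1127 0.1239
   -130 76 al -0.0043 r 0.1129 0.1254
   -110 49 al -0.0075 r 0.1130 0.1277
   -90 48 al -0.0064 r 0.1023 0.1294
   -70 43 al -0.0111 r 0.1166 0.1355
   -50 92 al -0.0070 r 0.1159 0.1349
   -30 133 al -0.0042 r 0.1182 0.1342
   -10 144 al -0.0034 r 0.1209 0.1336
   10 151 al -0.0027 r 0.1183 0.1324
   30 211 al -0.0027 r 0.1151 0.1474
   70 9 al -0.0077 r 0.1231 0.1315
   90 14 al -0.0064 r 0.1242 0.1312
   110 12 al -0.0098 r 0.1110 0.1267
   130 47 al -0.0059 r 0.1083 0.1235
   150 72 al -0.0035 r 0.1097 0.1234
   170 78 al -0.0031 r 0.1103 0.1240
scene band 0  
 rim 436
   50 131 al 0.0010 r 0.1174 0.1335
   70 113 al 0.0002 r 0.1245 0.1326
   90 80 al 0.0004 r 0.1224 0.1326
   110 41 al -0.0004 r 0.1250 0.1329
```

```bash
python3 - <<'E'
from h import *
a,n,k=frame(PS)
for nm in ("o_top","o_scene"):
    P=np.load(nm+".npz")["P"].reshape(-1,3); P=P[np.isfinite(P[:,0])]; D=P-POST; al,la,z=D@a,D@n,P[:,2]
    print(nm)
    for lo in np.arange(-.10,.30,.03):
        m=(la>=lo)&(la<lo+.03)&(al>-.15)&(al<.3)&(z>.30)&~((abs(la)<.02)&(al<.075)&(z<.42))
        if m.sum()>5: print(" lat %.2f n%d z %.3f..%.3f al %.3f..%.3f"%(lo,m.sum(),z[m].min(),z[m].max(),al[m].min(),al[m].max()))
E
```

```text
o_top
 lat -0.10 n116 z 0.303..0.349 al 0.121..0.144
 lat -0.07 n125 z 0.326..0.362 al 0.121..0.145
 lat -0.04 n120 z 0.340..0.369 al 0.122..0.145
 lat -0.01 n132 z 0.349..0.372 al 0.122..0.148
 lat 0.02 n133 z 0.337..0.364 al 0.122..0.147
 lat 0.05 n181 z 0.322..0.359 al 0.110..0.159
 lat 0.08 n438 z 0.304..0.457 al 0.072..0.201
 lat 0.11 n582 z 0.388..0.513 al 0.071..0.199
 lat 0.14 n1523 z 0.420..0.660 al -0.150..0.175
 lat 0.17 n2869 z 0.480..0.676 al -0.150..0.183
 lat 0.20 n2281 z 0.516..0.678 al -0.150..0.172
 lat 0.23 n2048 z 0.536..0.672 al -0.150..0.170
 lat 0.26 n1355 z 0.559..0.627 al -0.123..0.174
 lat 0.29 n107 z 0.579..0.603 al 0.101..0.168
o_scene
 lat 0.08 n176 z 0.300..0.403 al 0.089..0.199
 lat 0.11 n157 z 0.300..0.408 al 0.070..0.199
 lat 0.14 n55 z 0.409..0.625 al -0.002..0.160
 lat 0.17 n1552 z 0.415..0.676 al -0.150..0.185
 lat 0.20 n2234 z 0.548..0.677 al -0.150..0.181
 lat 0.23 n3412 z 0.529..0.670 al -0.150..0.176
 lat 0.26 n2674 z 0.535..0.629 al -0.140..0.176
 lat 0.29 n555 z 0.554..0.603 al 0.096..0.169
```

View pics/o_top.png

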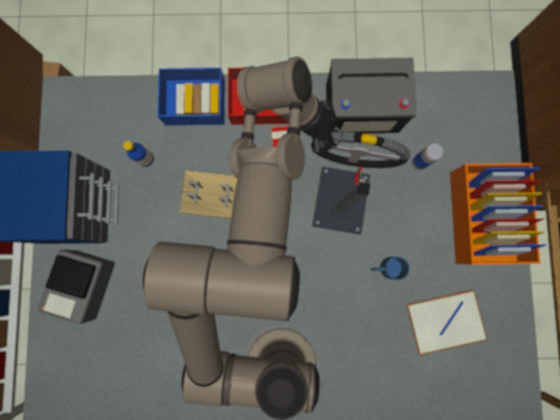

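The top view shows the wheel's band at (368,139), directly ahead of the hook at (358,178). The arm is at least 80 mm to the side of the post, and the spray can is clear. I'll go in over the nose now.

```bash
cat >> h.py <<'E'
SEAT=.280
def go(dx,h,speed,mf):
    p,q=tcp(hookpt(dx,h,SEAT)-[0,0,.123],PS); b=r.move_straight(p,q,speed=speed,max_force=mf); s=r.read_state()
    e=np.array(s["eef_pos"])-p; print("dx%.4f h%.4f stop=%s t=%.2f err_mm=%s F=%s M=%s w=%.4f"%(dx,h,b,s["time_s"],np.round(e*1000,1),np.round(s["contact_force"],1),np.round(s["torque"],2),s["grip_width"])); return b
E
python3 - <<'E'
from h import *
ok=not go(.035,.078,.08,8)
ok=ok and not go(.008,.078,.03,8)
ok=ok and not go(.003,.072,.03,9)
for h in (.060,.048,.036,.028):
    ok=ok and not go(.003,h,.03,9)
im,d,P=cloud("wrist"); save(im,"in1")
E
```

```text
dx0.0350 h0.0780 stop=False t=14.80 err_mm=[ 0.3 -0.1  0.1] F=[-0.   0.4 -3.6] M=[ 0.81 -0.19 -0.01] w=0.0226
dx0.0080 h0.0780 stop=False t=15.85 err_mm=[ 0.1 -0.  -0. ] F=[ 0.6 -1.1 -3.5] M=[ 0.84 -0.14  0.01] w=0.0226
dx0.0030 h0.0720 stop=False t=16.26 err_mm=[ 0.4 -0.2  0.3] F=[ 3.8 -1.1 -0.6] M=[ 0.17 -0.39  0.55] w=0.0225
dx0.0030 h0.0600 stop=False t=16.81 err_mm=[-0.   0.3 -0.9] F=[ 4.3 -0.3 -5.2] M=[ 0.84 -0.65  0.69] w=0.0227
dx0.0030 h0.0480 stop=False t=17.36 err_mm=[-0.1  0.2 -0.6] F=[ 3.9 -1.3 -3.9] M=[ 0.87 -0.61  0.57] w=0.0225
dx0.0030 h0.0360 stop=False t=17.91 err_mm=[-0.1  0.2 -0.6] F=[ 2.6 -1.1 -6. ] M=[ 0.92 -0.51  0.44] w=0.0227
dx0.0030 h0.0280 stop=False t=18.32 err_mm=[-0.2  0.3 -1. ] F=[ 3.3 -1.2 -8.3] M=[ 1.4  -0.64  0.52] w=0.0221
```

```bash
python3 - <<'E'
from h import *
r.hold(.2); print(np.round(r.read_state()["contact_force"],1))
for h in np.arange(.025,.001,-.002):
    b=go(.002 if h>.02 else .001,h,.01,6); r.hold(.15); F=r.read_state()["contact_force"]; print("   settled",np.round(F,1))
    if b or F[2]>0: break
E
```

```text
[ 2.5 -0.5 -7.8]
dx0.0020 h0.0250 stop=False t=19.04 err_mm=[-0.  -0.1  0.2] F=[ 1.7 -1.5 -4.2] M=[ 0.81 -0.42  0.41] w=0.0228
   settled [ 2.  -2.  -4.5]
dx0.0020 h0.0230 stop=False t=19.54 err_mm=[-0.1  0.3 -0.6] F=[ 2.6 -0.7 -8.1] M=[ 1.29 -0.62  0.49] w=0.0227
   settled [ 3.2 -0.6 -9.7]
dx0.0020 h0.0210 stop=False t=20.04 err_mm=[-0.  -0.1 -0. ] F=[ 2.  -1.7 -6.9] M=[ 1.24 -0.59  0.58] w=0.0228
   settled [ 2.7 -1.7 -7.3]
dx0.0010 h0.0190 stop=False t=20.57 err_mm=[-0.4 -0.   0.2] F=[ 0.  -0.5 -3.6] M=[ 0.83 -0.14 -0.  ] w=0.0227
   settled [ 0.1  0.7 -3.1]
dx0.0010 h0.0170 stop=False t=21.07 err_mm=[-0.1 -0.  -0.1] F=[-0.3 -0.2 -3.6] M=[ 0.79 -0.18  0.01] w=0.0224
   settled [-0.1 -0.4 -4. ]
dx0.0010 h0.0150 stop=False t=21.57 err_mm=[-0.1  0.  -0.1] F=[-0.  -0.3 -3.3] M=[ 0.83 -0.09 -0.  ] w=0.0228
   settled [-0.4  0.3 -3.4]
dx0.0010 h0.0130 stop=False t=22.07 err_mm=[ 0.2 -0.2  0.5] F=[-0.1  0.2  0.3] M=[ 0.28 -0.05 -0.01] w=0.0226
   settled [0.5 0.3 2.1]
```

```bash
python3 - <<'E'
from h import *
r.hold(.3); s=r.read_state(); print(np.round(s["contact_force"],1),np.round(s["torque"],2))
for w in (.026,.032,.045,.06): command_gripper(w); r.hold(.1); print(w,np.round(r.read_state()["contact_force"],1))
p,q=tcp(hookpt(.001,.013,SEAT)-[0,0,.123],PS,back=.14); r.hold(.3)
print(r.move_straight(p,q,speed=.08,max_force=8)); r.move_straight(p+frame(PS)[1]*.10+[0,0,.05],speed=.2)
# look pose, farther back
q=quat(PS,np.radians(50)); M=Ro.from_quat(q).as_matrix(); T=np.array(optics.camera_model("wrist")["tool_from_camera"])
g=hookpt(0,.03)-.36*(M@T[:3,2])-M@T[:3,3]
r.reach(g,q); r.hold(.8)
im,d,P=cloud("wrist"); s=r.read_state(); save(im,"hung"); np.savez("hung",im=im,P=P,pos=s["eef_pos"],rot=s["eef_rot"]); print(s["time_s"],s["contact_force"])
for n in ("scene","top"):
    im,d,P=cloud(n); save(im,"hung_"+n); np.savez("hung_"+n,im=im,P=P)
E
```

```text
[-0.4 -0.3  1.8] [-0.11  0.02 -0.01]
0.026 [-0.5 -0.4 -0.5]
0.032 [ 0.3 -0.   0.1]
0.045 [-0.6 -0.  -0.6]
0.06 [-0.2 -0.2 -0. ]
False
28.1083 [ 0.50533542  0.1849297  -0.17769538]
```

View pics/hung.png

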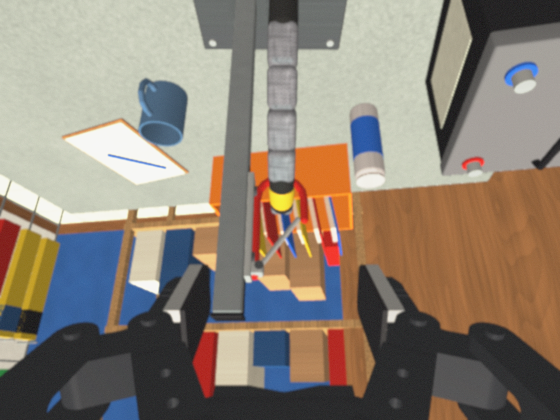

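View pics/hung_scene.png

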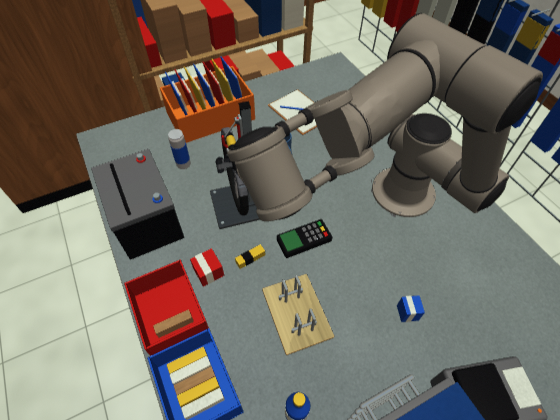

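The wheel hangs with its yellow band at (283,197), down in the U. The latch runs from (256,270) to the nose at (300,218), as it did before, so it is shut. The other goods look unmoved, and the gripper is clear.

```bash
python3 - <<'E'
from h import *
print(r.finish_job(), r.read_state()["time_s"])
E
```

```text
the job is handed in; nothing more can be done
the job is handed in; nothing more can be done
```

The kart wheel is hanging on the J-hook, right way up, and I have handed the job in. Robot time was about 28 s of the 67 s allowed.

- **Grip and carry:** I held the wheel at 80 N on a grey grip about 40° from the top. The wheel did not turn in the jaws; the band was within about 1 mm of where it should be sideways.
- **Latch and seat:** The latch pushed back with about 4 N sideways and at most about 6 N downward, under the 15 N limit. That force disappeared with the rim about 7 mm above the estimated seat height (6 mm expected). The rim then met the seat about 1 mm above my camera estimate of 0.280 m.
- **Release:** At that point the hook carried about 5.7 N, more than the wheel's roughly 3.7 N weight. I then opened the jaws in steps and backed off with no contact force.
- **Last checks:** The close-up shows the band centred in the U and the latch shut above it. The other goods look unmoved in the final scene picture; I did not measure them.

**Disagreements:** The wrist camera read about 2 mm off from the fixed cameras. It was off by the same amount for wheel and post, so their relative fit held. The vertical force readings scattered by a few newtons while passing the latch.

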